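Grade a moulding on the step gauge

TASK

Take the left-hand moulding (seen from the robot) out of the cooling rack by its stub and grade it on the step gauge: beginning at the narrowest slot and working up the ladder, press its tab only gently on the slots, never forcing it, to find the first one that accepts it. Press it fully home there, past the spring plunger, so that its flange sits flat on the gauge, and leave it standing; leave the other two mouldings in the rack and the things round about where they are.

Things in the scene. Friction and masses are not known exactly. Their poses are not given: they have to be found in the camera images.
- moulding_a_stub (a point): centre of the stub of one of three pale mouldings, alike but for the tab's thickness. From below: tab 36 (x) x 24 mm tall, flange 44 (x) x 30 (y) x 6 mm, runner stub to grip 24 (x) x 16 (y) x 30 mm tall, then a 6 mm sprue stump. This point is 21 mm above the flange's underside, 45 mm above the tab's lower edge. x along the tab, y across its thickness, z up; all share one centre line. 45 g.
- moulding_b_stub (a point): centre of the stub of the second of the three mouldings; shape, point and axes as for moulding_a_stub. Each of the three has another tab thickness, hidden in the rack and not known: between 6 and 13.5 mm; over 1 mm less than the slot that fits it and over 1.5 mm more than the next narrower slot.
- moulding_c_stub (a point): centre of the stub of the third of the three mouldings; shape, point and axes as for moulding_a_stub. The letters a, b, c say nothing of where a moulding hangs in the rack.
- rack: aluminium cooling rack, fixed: base 64 (x) x 150 (y) x 10 mm, upper part 54 mm deep (x), closed at front and back, top face 40 mm above the worktop (origin: centre of the underside). Three bays 19 mm wide at y = +46, 0 and -46 mm in its frame; in each hangs a moulding square, flange on the top face; the left-hand one is at +46.
- gauge: steel step gauge, fixed: base 64 (x) x 176 (y) x 10 mm, lands 48 mm deep (x), top face 40 mm above the worktop (origin: centre of underside). Four slots 30 mm deep, milled right through along x, 40 mm apart along y, centred: 5, 8, 11, 14 mm wide, narrowest at +y; edges rounded 1 mm; 1 to 4 dots on the base mark them. Half-way along each, 13 mm below the top, a sprung ball plunger stands 2.4 mm out of the +y flank.
- slot0 (a point): mouth of slot 1 of the step gauge, 5 mm wide: mid-width and mid-length, at the height of the gauge's top face; x along the slot (the tab's length goes this way), y across it, z up. The narrowest slot, at the gauge's +y end. More than 50 N on the gauge, knocks included, counts as forced.
- slot1 (a point): mouth of slot 2 of the step gauge, 8 mm wide: mid-width and mid-length, at the height of the gauge's top face; x along the slot (the tab's length goes this way), y across it, z up. A slot that is too narrow stops the tab hard at the top face or within 1 mm below it.
- slot2 (a point): mouth of slot 3 of the step gauge, 11 mm wide: mid-width and mid-length, at the height of the gauge's top face; x along the slot (the tab's length goes this way), y across it, z up. A slot that accepts the tab lets it down freely for about 8 mm, then the plunger drags: a push of about 3 to 6 N takes it past the ball and fully down; its own weight does not.
- slot3 (a point): mouth of slot 4 of the step gauge, 14 mm wide: mid-width and mid-length, at the height of the gauge's top face; x along the slot (the tab's length goes this way), y across it, z up. The widest. In a slot wider than need be the tab drops in loosely, and the plunger springs out fully.
- plunger0 (a joint): ball plunger of slot 1, of a slide of 3 mm: 0 as it stands out, grows in m as it is pushed back into the flank (a tab home in the tightest slot that accepts it keeps it back by about 0.0004 to 0.0008)
- plunger1 (a joint): ball plunger of slot 2, of a slide of 3 mm: 0 as it stands out, grows in m as it is pushed back into the flank (a tab home in the tightest slot that accepts it keeps it back by about 0.0004 to 0.0008)
- plunger2 (a joint): ball plunger of slot 3, of a slide of 3 mm: 0 as it stands out, grows in m as it is pushed back into the flank (a tab home in the tightest slot that accepts it keeps it back by about 0.0004 to 0.0008)
- plunger3 (a joint): ball plunger of slot 4, of a slide of 3 mm: 0 as it stands out, grows in m as it is pushed back into the flank (a tab home in the tightest slot that accepts it keeps it back by about 0.0004 to 0.0008)
- caliper: vernier caliper lying flat, 70 x 212 x 11 mm, origin at its centre underneath; a bystander
- jar2: screw-cap sample jar, 54 mm across, 75 mm tall, origin at the centre of its foot; a bystander
- stopwatch: black stopwatch lying flat, 70 x 58 x 18 mm, origin at its centre underneath; a bystander
There are look-alikes about, which are no part of the job. What is shaped like the part that bears moulding_c_stub but blue or pink is not meant.

How it is judged:
By the outcome, as a careful person would: the job done as asked, in the order asked, and still so for the second after the job is handed in, with the robot touching nothing.
It also fails if it takes over 56 s, if anything falls off the work surface, if the arm or the gripper's body presses on something with over 40 N, if the wrist force passes 120 N, or if a joint passes its speed limit or range.

ROBOT

A 6-joint arm with a two-finger parallel gripper is mounted at the origin on a cart in front of the work surface, level with it; the furniture and walls round the work are solid. World frame = base frame: x ahead of the robot, y to its left, z up, the work surface at z = 0. Lengths are in m, angles in rad, forces in N, time in s.
With the tool pointing down it reaches from about 0.35 to 0.775 m from the base axis. Payload 7.3 kg.
Tool frame: the origin (TCP) lies at the very end of the fingers, on their centre line; the grasp point (between the pads) lies 19 mm behind it; y points along the fingers, x is the direction in which the jaws open and shut, and the axes are right-handed (so a half turn about y gives the same grasp; the last joint's range is limited). The gripper opens to 92 mm and grips with 3 to 60 N. Pads are 19 mm wide; open, the fingers measure 130 mm over their backs; the gripper's body (75 mm by 190 mm) begins 47 mm behind the grasp point.
Start: joints at [-1.273, 0.342, 1.524, -0, 1.275, -0.146], TCP at [0.225, -0.474, 0.227] pointing down, gripper open.
Joint ranges: [-2.53, 2.53], [-0.77, 2.02], [0.04, 2.7], [-1, 4.14], [0.28, 2.66], [-3.11, 3.11]. Speed limits (rad/s): [2.57, 2.57, 3.14, 3.14, 3.14, 3.14].

INTERFACE

Orientations are given as a unit quaternion [w, x, y, z].
In Python, from station import manip, optics gives the robot as it stands. The module is installed in compiled form; this text tells all that it offers.
- The arm moves only by the shell command python3 -m pendant 'ROWS' [OPENING] [FORCE]. ROWS is JSON, a list of rows, each an object with "slide": the shift along the tool's x, y, z scaled (see below), a list of three; "rot": the turn, a rotation vector about the tool's x, y, z scaled (see below), a list of three. In form: [{"slide": [tx, ty, tz], "rot": [wx, wy, wz]}, ...]. A call has 1 to 12 rows; each row is the pose to reach, as a shift and turn from the pose commanded when the call began, along the tool's axes at that moment; what a row does not reach only later rows make up. The controller multiplies each number of a shift by 0.1 m and each number of a turn by pi/2 rad. A row lasts 1/8 s, in which the tool goes at most 62.5 mm and 10.7 degrees, less where a joint would pass 70% of its speed; a pose out of reach is approached as far as the arm can. A call with a number of a shift or a turn outside -1 to 1 is refused whole. A call with a gripper value outside its range is refused whole. OPENING is the closure, from -1 (fully open) to 1 (shut), set as the call begins (- or left out, the last holds). The fingers move at their own pace and stop on an object; FORCE is the grip in N (left out, the last holds). Time passes only in rows, so rows that repeat a pose let the fingers close. It gives the time, the measured TCP pose, the force and the opening at its end, in the units of the state.
- manip.get_state(): the state, without advancing time (a new reading comes with each control period).
- optics.camera(name): name is "scene" or "side" or "wrist"; returns the picture (420x560x3 uint8, red, green, blue); there is no depth.
- optics.calibration(name): a dict with "fx", "fy", "cx", "cy" (pixels), "camera_from_world" (4x4, takes a point from world to camera coordinates); the wrist camera has in their place "mount" (4x4, takes a point from camera to tool coordinates, whose origin is the TCP and whose axes are the tool frame's). Camera axes: x right, y down, z forward; pixel columns grow to the right and rows downward; lengths in m; the calibration is good to about 2 mm. A picture is of the moment at which its call begins: read the wrist's pose just before it. calibration takes no time and is no camera call.
- manip.sign_off(): hands the job in, once; it reports no verdict.
The state is a dict: "clock": time; "joints": joint angles; "joint_vel": joint speeds; "effort": joint torques, N m; "position": TCP position; "tcp_rot": TCP orientation; "ft_force": force on the tool from outside, world axes, zero at the start; "wrist_torque": the same for the moment, N m; "opening": finger opening in m.
Only numpy, scipy, OpenCV 4.12 (cv2) and the standard library are available. Lean on these libraries where they do the work, as an engineer would, in place of code of your own. Each camera call takes 0.05 s, during which the arm holds its last target.

## Working session

There is one attempt and no reset: what is moved stays moved. The work goes in short steps, Python scripts to look and compute and a shell command to move; the robot and the scene stay as the last step left them, time stands still between calls to the robot, and variables do not carry over. Pictures are saved under pics/ and viewed, and the job is handed in when it is done.

```bash
mkdir -p pics; ls
python3 - <<'E'
from station import manip, optics
import cv2, numpy as np
np.set_printoptions(precision=4,suppress=True)
print(manip.get_state())
for n in ("scene","side","wrist"):
    im=optics.camera(n); cv2.imwrite(f"pics/{n}0.png",im[:,:,::-1]); 
    c=optics.calibration(n); print(n,{k:np.array(v) for k,v in c.items()})
E
```

```text
pics
{'clock': 0.0, 'joints': array([-1.273 ,  0.3427,  1.525 ,  0.    ,  1.2754, -0.146 ]), 'joint_vel': array([ 0.0037,  0.0011,  0.0008,  0.0006, -0.0002, -0.0001]), 'effort': array([ -0.0009, -43.1249, -24.4217,   0.0717,   0.0561,  -0.0001]), 'position': array([ 0.2253, -0.4737,  0.226 ]), 'tcp_rot': array([ 0.5981, -0.5974,  0.3781, -0.3773]), 'ft_force': array([ 0.5671,  0.266 , -0.1281]), 'wrist_torque': array([-0.0238, -0.0058, -0.0421]), 'opening': 0.09176656891619837}
scene {'fx': array(482.0787), 'fy': array(482.0787), 'cx': array(285.5062), 'cy': array(210.7699), 'camera_from_world': array([[ 0.7873, -0.6165, -0.0021, -0.4446],
       [-0.3667, -0.4656, -0.8054,  0.2094],
       [ 0.4956,  0.6349, -0.5927,  1.4376],
       [ 0.    ,  0.    ,  0.    ,  1.    ]])}
side {'fx': array(490.9073), 'fy': array(490.9073), 'cx': array(288.5723), 'cy': array(209.2923), 'camera_from_world': array([[ 0.8296, -0.5582,  0.0108, -0.482 ],
       [-0.23  , -0.3594, -0.9044,  0.1318],
       [ 0.5088,  0.7478, -0.4265,  1.3349],
       [ 0.    ,  0.    ,  0.    ,  1.    ]])}
wrist {'fx': array(317.3033), 'fy': array(317.3033), 'cx': array(279.8218), 'cy': array(207.5613), 'mount': array([[ 1.    ,  0.0006, -0.0004, -0.0013],
       [ 0.0006, -0.2621,  0.965 , -0.1584],
       [ 0.0004, -0.965 , -0.2621,  0.0707],
       [ 0.    ,  0.    ,  0.    ,  1.    ]])}
```

View pics/scene0.png

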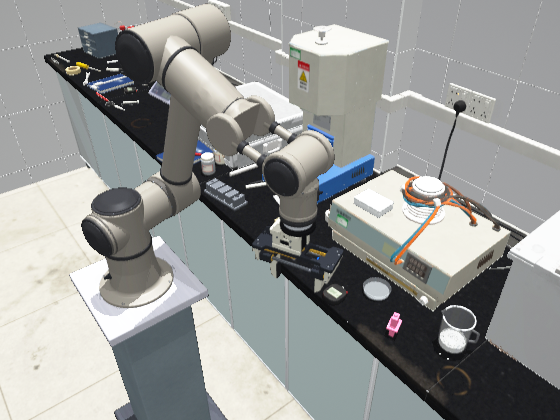

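View pics/side0.png

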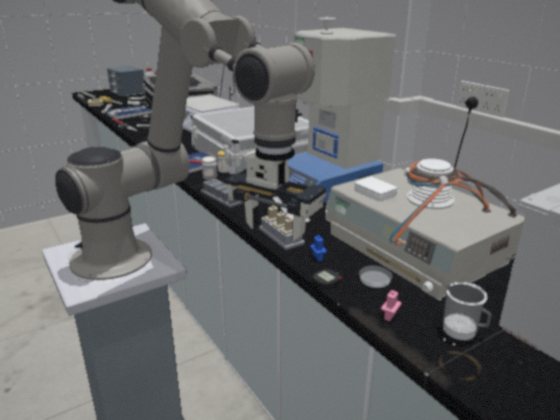

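View pics/wrist0.png

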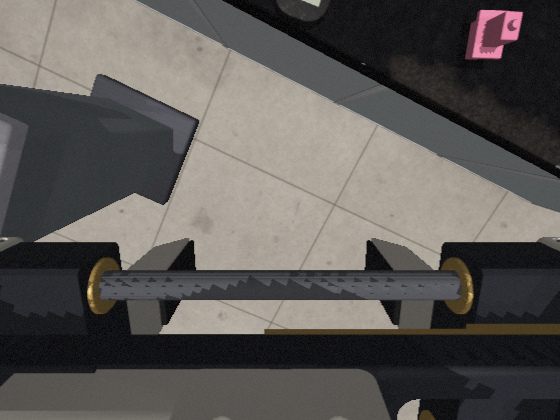

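The scene picture shows the gauge at about (225,192), with the rack hidden behind the gripper. In the side picture the gauge is at about (222,190) and the rack with three pale stubs at about (282,230). The blue and pink decoys stand to the right, at (318,247) and (391,305).

```bash
cat > h.py <<'E'
import numpy as np, cv2
from station import manip, optics
from scipy.spatial.transform import Rotation as R
np.set_printoptions(precision=4,suppress=True)
def rot(s): q=s["tcp_rot"]; return R.from_quat([q[1],q[2],q[3],q[0]])
def cam(name,s=None):
    c=optics.calibration(name); 
    K=np.array([[c["fx"],0,c["cx"]],[0,c["fy"],c["cy"]],[0,0,1.]])
    if name=="wrist":
        T=np.eye(4);T[:3,:3]=rot(s).as_matrix();T[:3,3]=s["position"]
        wc=T@np.array(c["mount"])
    else: wc=np.linalg.inv(np.array(c["camera_from_world"]))
    return K,wc
def ray(name,uv,z,s=None):
    K,wc=cam(name,s); d=wc[:3,:3]@np.linalg.inv(K)@np.array([uv[0],uv[1],1.]); o=wc[:3,3]
    return o+d*(z-o[2])/d[2]
def proj(name,p,s=None):
    K,wc=cam(name,s); q=np.linalg.inv(wc)@np.append(p,1); v=K@q[:3]; return v[:2]/v[2]
def snap(name,f,crop=None,k=1):
    s=manip.get_state(); im=optics.camera(name)[:,:,::-1].copy(); cv2.imwrite("pics/raw_"+f+".png",im)
    if crop: x0,y0,x1,y1=crop; im=im[y0:y1,x0:x1]
    cv2.imwrite("pics/"+f+".png",cv2.resize(im,None,fx=k,fy=k,interpolation=cv2.INTER_CUBIC)); return s,im
E
python3 - <<'E'
from h import *
a=cv2.imread("pics/side0.png")[140:260,190:350]; cv2.imwrite("pics/side0c.png",cv2.resize(a,None,fx=5,fy=5,interpolation=cv2.INTER_CUBIC))
a=cv2.imread("pics/scene0.png")[140:260,180:340]; cv2.imwrite("pics/scene0c.png",cv2.resize(a,None,fx=5,fy=5,interpolation=cv2.INTER_CUBIC))
print(ray("side",(223,188),.04),ray("scene",(225,190),.04),ray("side",(280,218),.075))
print(rot(manip.get_state()).as_matrix())
E
```

```text
[0.4371 0.1894 0.04  ] [0.4392 0.1972 0.04  ] [ 0.4362 -0.17    0.075 ]
[[ 0.4294 -0.0003  0.9031]
 [-0.9031  0.001   0.4294]
 [-0.0011 -1.      0.0001]]
```

View pics/side0c.png

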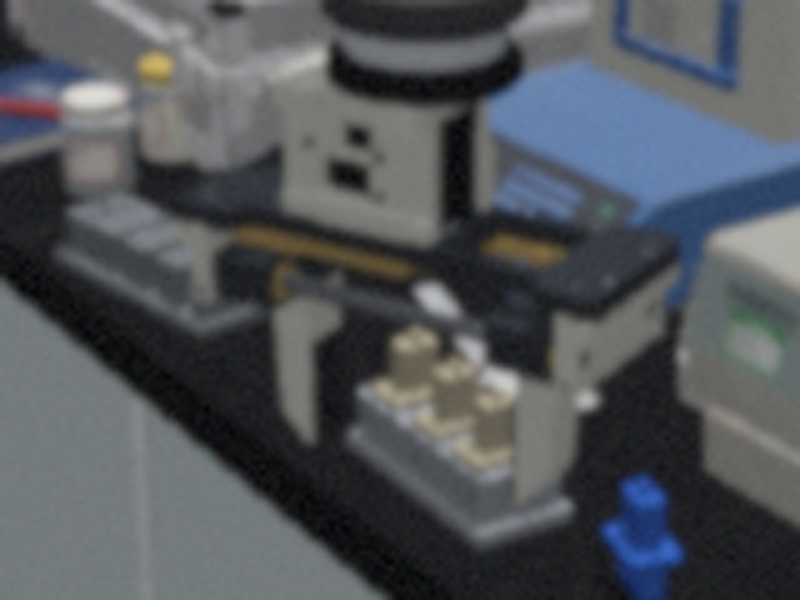

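View pics/scene0c.png

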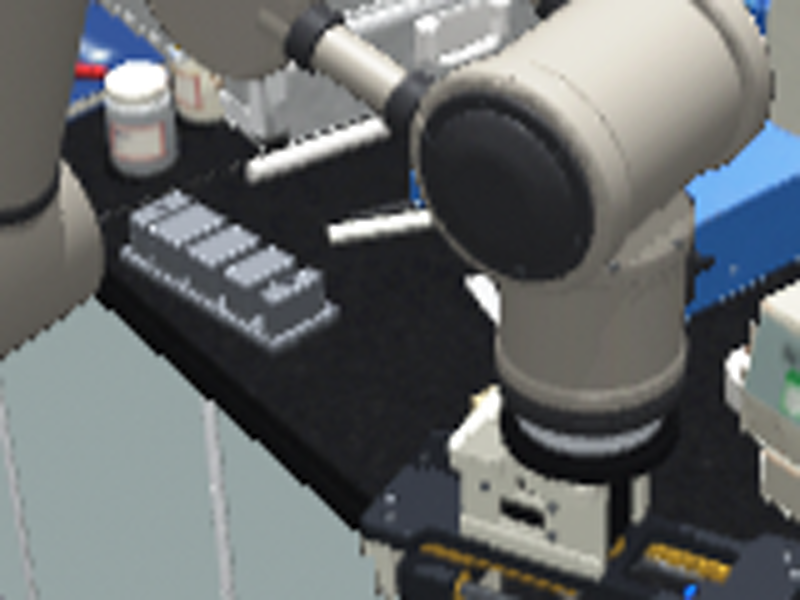

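```bash
python3 -m pendant '[{"slide":[-0.36,-0.1,0.45],"rot":[0,0,0]},{"slide":[-0.72,-0.2,0.92],"rot":[0,0,0]},{"slide":[-0.72,-0.2,0.92],"rot":[0,0,0]}]'; python3 -m pendant '[{"slide":[-0.36,0,0.45],"rot":[0,0,0]},{"slide":[-0.72,0,0.92],"rot":[0,0,0]},{"slide":[-0.72,0,0.92],"rot":[0,0,0]}]'; python3 -m pendant '[{"slide":[-0.36,0,0.45],"rot":[0,0.1,0]},{"slide":[-0.73,0,0.91],"rot":[0,0.2,0]},{"slide":[-0.73,0,0.91],"rot":[0,0.282,0]},{"slide":[-0.73,0,0.91],"rot":[0,0.282,0]}]'
python3 - <<'E'
from h import *
s,_=snap("wrist","w1"); print(s["clock"],s["position"],s["ft_force"]);print(rot(s).as_matrix())
snap("side","s1",(190,140,350,260),5)
E
```

```text
clock: 0.52
position: [0.279, -0.3669, 0.2475]
tcp_rot: [0.599, -0.598, 0.376, -0.377]
ft_force: [0.7, -0.6, -0.1]
opening: 0.0918
clock: 0.9
position: [0.3307, -0.2628, 0.2466]
tcp_rot: [0.599, -0.598, 0.376, -0.376]
ft_force: [-0.7, 0.6, 0.3]
opening: 0.0917
clock: 1.4
position: [0.3808, -0.1607, 0.2465]
tcp_rot: [-0.5, 0.501, -0.499, 0.499]
ft_force: [-0.1, -0.1, -1.1]
opening: 0.0917
1.4 [ 0.3808 -0.1607  0.2465] [-0.0599 -0.0895 -1.0925]
[[ 0.0028 -0.0003  1.    ]
 [-1.     -0.0005  0.0028]
 [ 0.0005 -1.     -0.0003]]
```

View pics/w1.png

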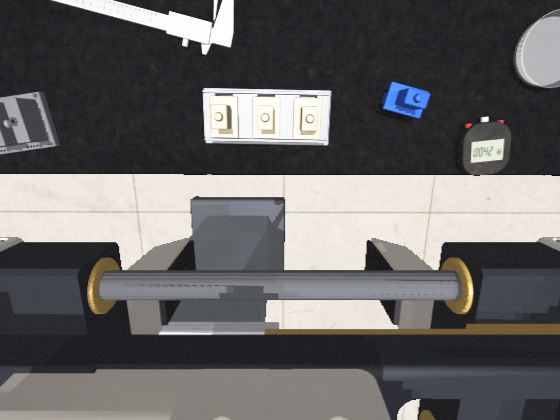

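View pics/s1.png

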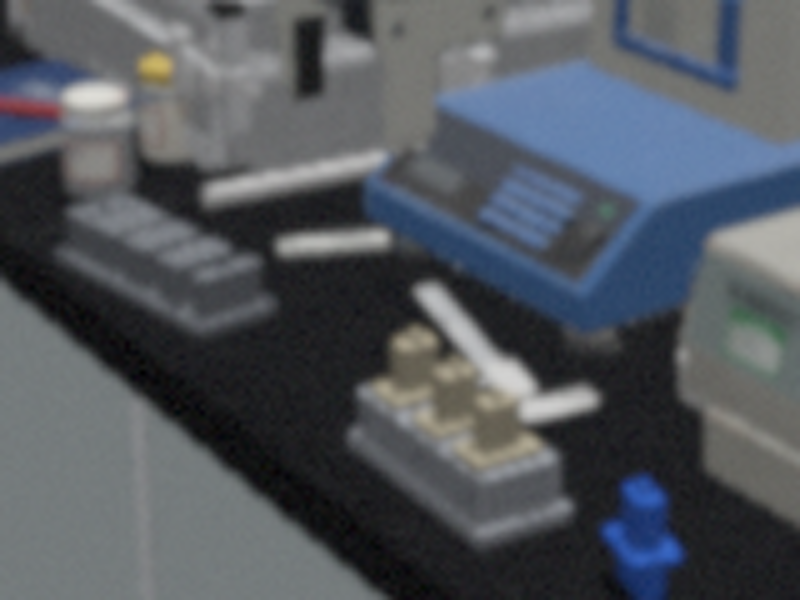

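Wrist picture: left is +y. The rack covers (203–331, 89–146), with its left-hand moulding at about (221,118). The gauge's end enters at the left edge, and the blue decoy and stopwatch are on the right.

Run:
```python
from h import *
a=cv2.imread("pics/raw_w1.png")
cv2.imwrite("pics/w1c.png",cv2.resize(a[80:155,195:340],None,fx=5.5,fy=5.5,interpolation=cv2.INTER_CUBIC))
s=manip.get_state()
for uv in ((220.5,118),(265.5,118.5),(310,119)): print(ray("wrist",uv,.082,s))
for z,pts in ((.04,((205,91),(330,92))),(.01,((205,144),(328,145)))):
  for uv in pts: print(z,uv,ray("wrist",uv,z,s))
```

```text
[ 0.4534 -0.1017  0.082 ]
[ 0.4531 -0.1458  0.082 ]
[ 0.4528 -0.1894  0.082 ]
0.04 (205, 91) [ 0.4819 -0.0786  0.04  ]
0.04 (330, 92) [ 0.4813 -0.2141  0.04  ]
0.01 (205, 144) [ 0.4234 -0.0684  0.01  ]
0.01 (328, 145) [ 0.4227 -0.2189  0.01  ]
```

View pics/w1c.png

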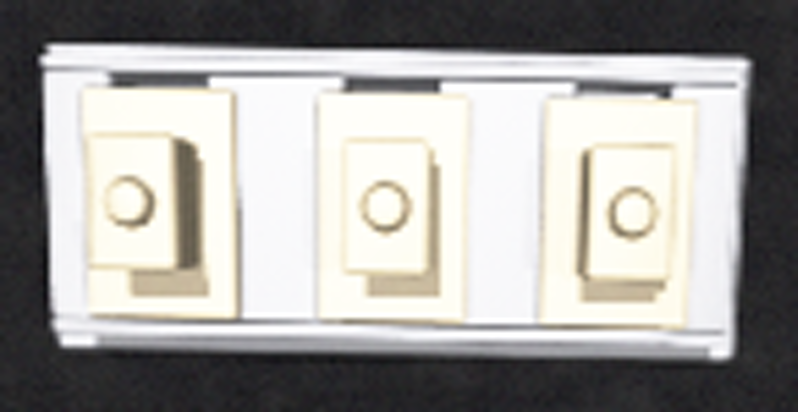

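Run:
```python
from h import *
s=manip.get_state()
ps=[ray("wrist",uv,.082,s) for uv in ((218.5,116.5),(265.2,117.5),(309.9,118.5))]
print(np.array(ps)); d=ps[0]-ps[2]; print("yaw deg",np.degrees(np.arctan2(-d[0],d[1])),np.linalg.norm(d))
print("tool delta/0.1:",rot(s).inv().apply(ps[0]-s["position"])*10)
```

```text
[[ 0.4548 -0.0998  0.082 ]
 [ 0.454  -0.1455  0.082 ]
 [ 0.4532 -0.1893  0.082 ]]
yaw deg -1.0265359726095507 0.08947827224609846
tool delta/0.1: [-0.614   1.6449  0.746 ]
```

```bash
python3 -m pendant '[{"slide":[-0.3,0.4,0.35],"rot":[0,0.013,0]},{"slide":[-0.61,0.8,0.55],"rot":[0,0.013,0]},{"slide":[-0.61,0.8,0.55],"rot":[0,0.013,0]},{"slide":[-0.61,0.8,0.55],"rot":[0,0.013,0]}]' 0.35 20
python3 - <<'E'
from h import *
s,_=snap("wrist","w2"); print(s["clock"],s["position"],s["ft_force"],s["opening"]);print(rot(s).as_matrix())
print(proj("wrist",s["position"],s))
E
```

```text
clock: 2.0
position: [0.4357, -0.1004, 0.1671]
tcp_rot: [-0.495, 0.495, -0.505, 0.505]
ft_force: [0.3, -0.2, 0.8]
opening: 0.0565
2.0 [ 0.4357 -0.1004  0.1671] [ 0.2815 -0.2043  0.7753] 0.056483381972997265
[[-0.0191  0.0003  0.9998]
 [-0.9998 -0.0007 -0.0191]
 [ 0.0007 -1.      0.0003]]
[282.315  255.8352]
```

View pics/w2.png

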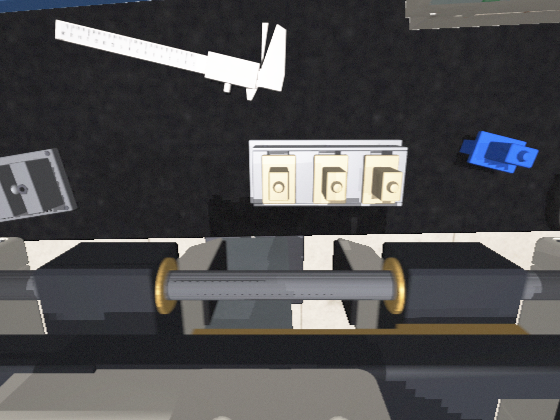

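The left-hand stub's sprue is at about (278,187), and the rack edges are now level in the picture. The fingers are still closing towards 30 mm.

Run:
```python
from h import *
a=cv2.imread("pics/raw_w2.png")
cv2.imwrite("pics/w2c.png",cv2.resize(a[135:212,240:415],None,fx=4.5,fy=4.5,interpolation=cv2.INTER_CUBIC))
g=cv2.cvtColor(a,cv2.COLOR_BGR2GRAY)
m=(g[60:235,200:440]>90).astype(np.uint8)
c=max(cv2.findContours(m,0,2)[0],key=cv2.contourArea); print(cv2.minAreaRect(c),cv2.boundingRect(c))
```

```text
((127.5, 112.5), (65.0, 159.0), 90.0) (48, 80, 160, 66)
```

View pics/w2c.png

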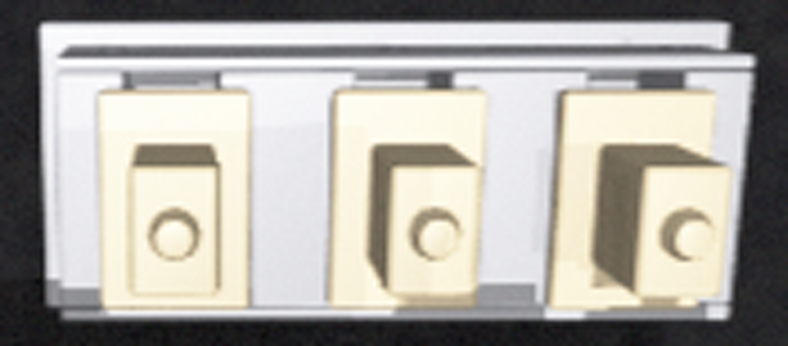

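Run:
```python
from h import *
s=manip.get_state()
for uv,z in (((278.9,186.1),.076),((278.7,179.1),.046),((278.9,187.2),.082)): 
    p=ray("wrist",uv,z,s); print(p, rot(s).inv().apply(p-s["position"])*10)
for k in ((269.6,171.7),(288.2,171.7),(269.6,200.6)): print(ray("wrist",k,.076,s))
print(s["position"],s["opening"])
```

```text
[ 0.456  -0.0989  0.076 ] [-0.0211  0.9158  0.1993]
[ 0.4564 -0.0987  0.046 ] [-0.0238  1.2158  0.2027]
[ 0.4563 -0.099   0.082 ] [-0.0209  0.8558  0.2025]
[ 0.4678 -0.0918  0.076 ]
[ 0.4675 -0.1065  0.076 ]
[ 0.4442 -0.0911  0.076 ]
[ 0.4359 -0.1005  0.1676] 0.052712260531406485
```

```bash
python3 -m pendant '[{"slide":[-0.022,0.3,0.2],"rot":[0,0,0]},{"slide":[-0.022,0.6,0.2],"rot":[0,0,0]},{"slide":[-0.022,0.6,0.2],"rot":[0,0,0]}]'
python3 - <<'E'
from h import *
s,_=snap("wrist","w3"); print(s["clock"],s["position"],s["ft_force"],s["opening"])
snap("side","s3",(190,140,350,260),5)
E
```

```text
clock: 2.42
position: [0.4547, -0.098, 0.1063]
tcp_rot: [0.494, -0.495, 0.506, -0.504]
ft_force: [0.6, 0.5, 0.3]
opening: 0.0303
2.425 [ 0.4547 -0.098   0.1063] [0.6443 0.5364 0.3384] 0.03027022084101992
```

View pics/w3.png

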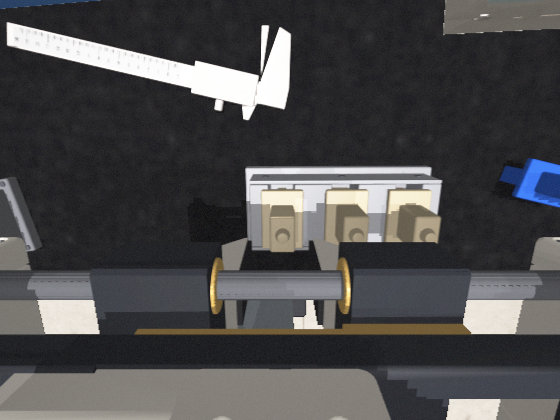

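View pics/s3.png

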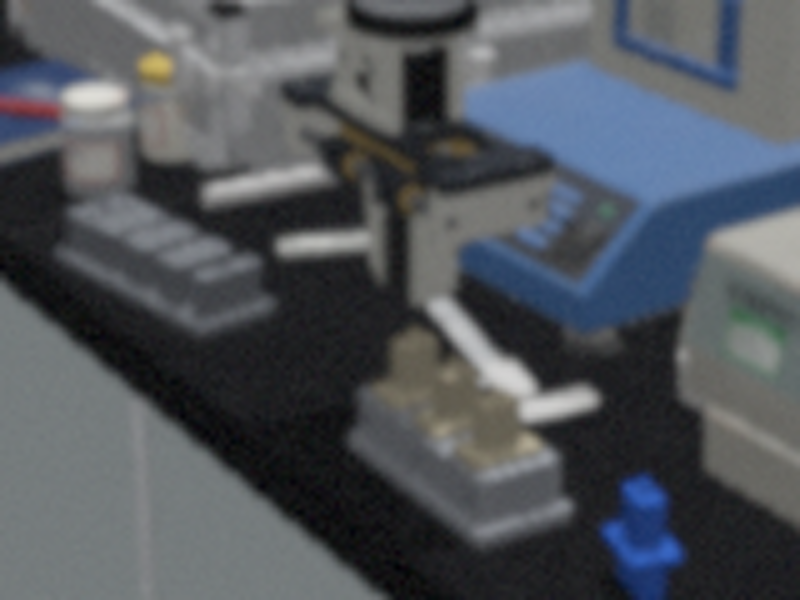

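Run:
```python
from h import *
s=manip.get_state()
print("tcp->side",(proj("side",s["position"])-[190,140])*5)
for uv in ((418,332),(459,367),(497,398)): print(ray("side",np.array(uv)/5+[190,140],.082))
print("stub->side",(proj("side",[.456,-.099,.082])-[190,140])*5,(proj("side",[.456,-.099,.046])-[190,140])*5)
a=cv2.imread("pics/raw_w3.png")
cv2.imwrite("pics/w3c.png",cv2.resize(a[155:255,210:450],None,fx=3.3,fy=3.3,interpolation=cv2.INTER_CUBIC))
for uv in ((283,236),(357,236.5),(430,236.5)): print(ray("wrist",uv,.082,s))
```

```text
tcp->side [412.1422 286.2866]
[ 0.4547 -0.1068  0.082 ]
[ 0.449  -0.1597  0.082 ]
[ 0.445  -0.2046  0.082 ]
stub->side [412.8187 326.8777] [413.0044 381.3276]
[ 0.4578 -0.0989  0.082 ]
[ 0.4566 -0.1447  0.082 ]
[ 0.4556 -0.1898  0.082 ]
```

View pics/w3c.png

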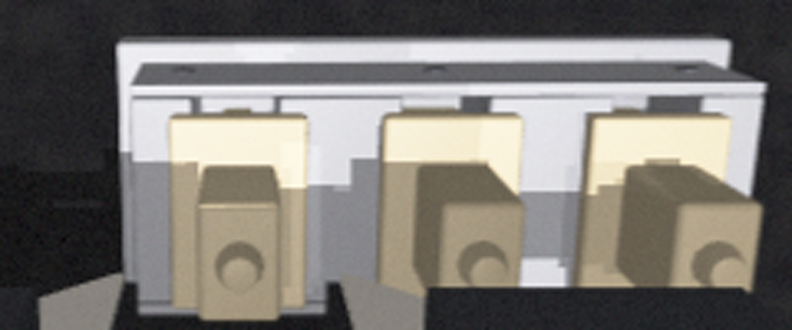

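```bash
python3 -m pendant '[{"slide":[0.005,0.2,0.01],"rot":[0,0,0]},{"slide":[0.005,0.4,0.01],"rot":[0,0,0]},{"slide":[0.005,0.5,0.01],"rot":[0,0,0]},{"slide":[0.005,0.56,0.01],"rot":[0,0,0]},{"slide":[0.005,0.56,0.01],"rot":[0,0,0]}]'
python3 - <<'E'
from h import *
s=manip.get_state(); print(s["clock"],s["position"],s["ft_force"],s["opening"])
snap("side","s4",(190,140,350,260),5)
E
```

```text
clock: 3.15
position: [0.4569, -0.098, 0.0511]
tcp_rot: [-0.495, 0.495, -0.505, 0.505]
ft_force: [-0.3, 0.4, -0.3]
opening: 0.0297
3.15 [ 0.4569 -0.098   0.0511] [-0.2668  0.4372 -0.3023] 0.02968312283792708
```

View pics/s4.png

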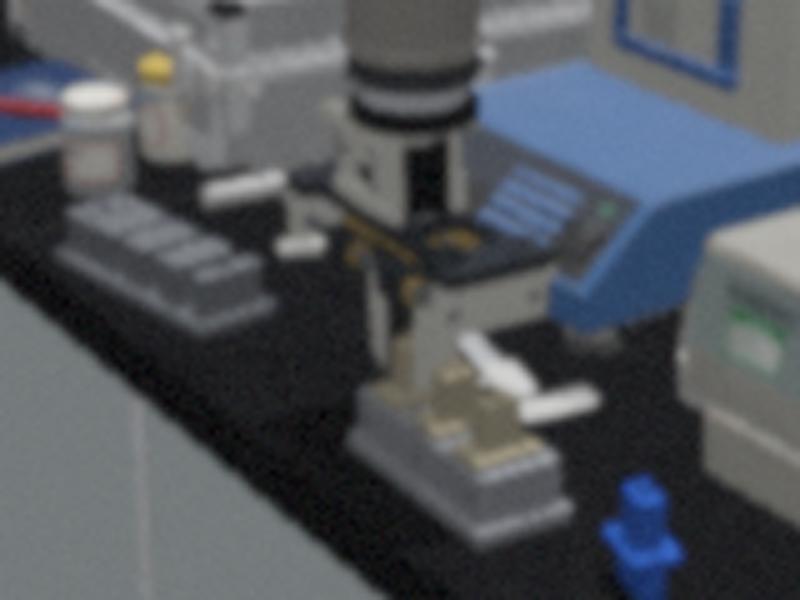

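The fingers straddle the left-hand stub, clear of the middle one, and there is no contact force. Closing now.

```bash
python3 -m pendant '[{"slide":[0,0,0],"rot":[0,0,0]},{"slide":[0,0,0],"rot":[0,0,0]},{"slide":[0,0,0],"rot":[0,0,0]},{"slide":[0,0,0],"rot":[0,0,0]}]' 1 25;  python3 -m pendant '[{"slide":[0,-0.15,0],"rot":[0,0,0]},{"slide":[0,-0.5,0],"rot":[0,0,0]},{"slide":[0,-0.9,0],"rot":[0,0,0]},{"slide":[0,-0.9,0],"rot":[0,0,0]}]'
python3 - <<'E'
from h import *
s,_=snap("wrist","w5"); print(s["clock"],s["position"],s["ft_force"],s["opening"]);print(rot(s).as_matrix())
snap("side","s5",(190,140,350,260),5)
E
```

```text
clock: 3.7
position: [0.4569, -0.0979, 0.0511]
tcp_rot: [-0.495, 0.495, -0.505, 0.505]
ft_force: [0.2, -0.6, 4.8]
opening: 0.0156
clock: 4.2
position: [0.4582, -0.0983, 0.1431]
tcp_rot: [-0.496, 0.494, -0.503, 0.507]
ft_force: [-0.7, -0.1, -0.5]
opening: 0.0158
4.2 [ 0.4582 -0.0983  0.1431] [-0.6789 -0.1144 -0.5446] 0.015786214891193872
[[-0.0195  0.0054  0.9998]
 [-0.9998 -0.0021 -0.0194]
 [ 0.002  -1.      0.0054]]
```

View pics/s5.png

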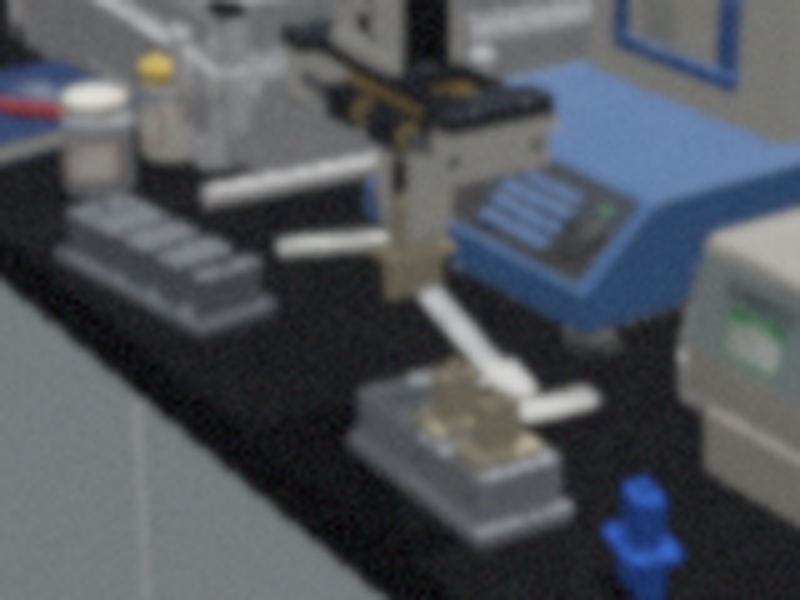

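View pics/w5.png

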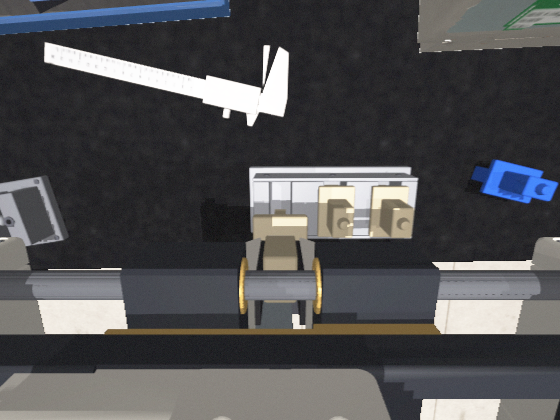

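The moulding is held, opening 15.8 mm. In the wrist picture its flange shows at (280,226), and the other two mouldings are still in the rack. I'll go to a viewpoint over the gauge.

```bash
python3 -m pendant '[{"slide":[-0.4,-0.3,-0.1],"rot":[0,0,0]},{"slide":[-0.9,-0.6,-0.3],"rot":[0,0,0]},{"slide":[-0.95,-0.6,-0.4],"rot":[0,0,0]}]';python3 -m pendant '[{"slide":[-0.5,0,-0.2],"rot":[0,0,0]},{"slide":[-0.95,0,-0.4],"rot":[0,0,0]},{"slide":[-0.95,0,-0.4],"rot":[0,0,0]}]';python3 -m pendant '[{"slide":[-0.5,0,0],"rot":[0,0,0]},{"slide":[-0.9,0,0],"rot":[0,0,0]},{"slide":[-0.9,0,0],"rot":[0,0,0]},{"slide":[-0.9,0,0],"rot":[0,0,0]}]'
python3 - <<'E'
from h import *
s,_=snap("wrist","w6"); print(s["clock"],s["position"],s["ft_force"],s["opening"]);print(rot(s).as_matrix())
E
```

```text
clock: 4.68
position: [0.4178, 0.0001, 0.2011]
tcp_rot: [-0.496, 0.496, -0.504, 0.504]
ft_force: [0.1, -0.5, -0.2]
opening: 0.0155
clock: 5.05
position: [0.3783, 0.0953, 0.1991]
tcp_rot: [0.495, -0.497, 0.505, -0.503]
ft_force: [0.4, -0.4, -0.5]
opening: 0.0154
clock: 5.55
position: [0.3821, 0.1826, 0.1997]
tcp_rot: [0.494, -0.496, 0.505, -0.505]
ft_force: [-0.1, 0.3, -0.2]
opening: 0.0159
5.55 [0.3821 0.1826 0.1997] [-0.1373  0.298  -0.15  ] 0.015875364075018248
[[-0.0199 -0.0018  0.9998]
 [-0.9998 -0.0013 -0.0199]
 [ 0.0013 -1.     -0.0018]]
```

View pics/w6.png

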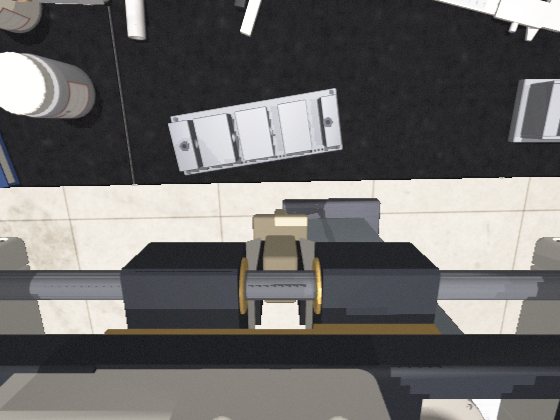

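The gauge spans (170–342, 88–173), turned about 10°. Its narrowest slot is on the left (+y), next to the left screw.

Run:
```python
from h import *
a=cv2.imread("pics/raw_w6.png")
cv2.imwrite("pics/w6c.png",cv2.resize(a[82:178,164:348],None,fx=4.3,fy=4.3,interpolation=cv2.INTER_LANCZOS4))
```

```text
(no output)
```

View pics/w6c.png

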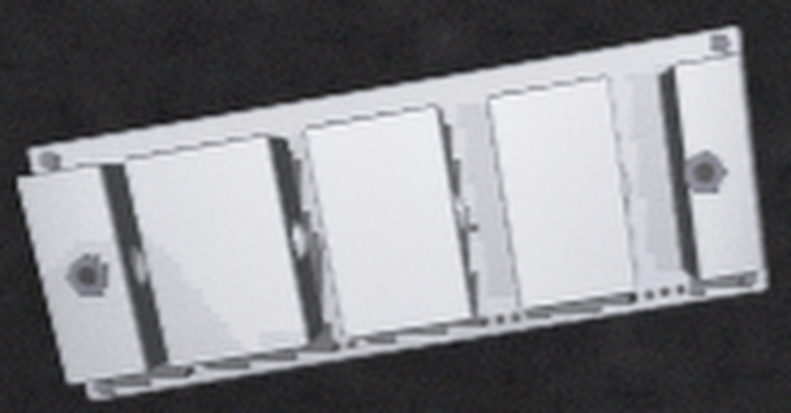

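```bash
cat >> h.py <<'E'
def fit2d(model,pts):
    m=np.array(model)[:,:2];p=np.array(pts)[:,:2];mc=m.mean(0);pc=p.mean(0)
    H=(m-mc).T@(p-pc);a=np.arctan2(H[0,1]-H[1,0],H[0,0]+H[1,1])
    Rm=np.array([[np.cos(a),-np.sin(a)],[np.sin(a),np.cos(a)]]);t=pc-Rm@mc
    return a,t,p-(m@Rm.T+t)
E
python3 - <<'E'
from h import *
s=manip.get_state()
# corners (crop) -> model (x,y) mm at top face
C=[((127,158),(24,57.5)),((270,137),(24,24)),((303,130),(24,16)),((438,107),(24,-14.5)),((489,97),(24,-25.5)),((606,78),(24,-53)),((675,67),(24,-67)),
   ((103,167),(24,62.5)),((145,372),(-24,62.5)),((166,368),(-24,57.5)),((307,345),(-24,24)),((345,337),(-24,16)),((473,320),(-24,-14.5)),((520,308),(-24,-25.5)),((634,295),(-24,-53)),((695,280),(-24,-67))]
pts=[ray("wrist",np.array(c)/4.3+[164,82],.04,s) for c,_ in C]
a,t,r=fit2d(np.array([m for _,m in C])/1e3,pts)
print(np.degrees(a),t); print(r*1e3)
p=[s["position"]];
E
```

```text
7.875720427261986 [0.4402 0.2064]
[[ 0.0215 -1.2105]
 [-0.7058 -0.4147]
 [-0.4541  0.0438]
 [-0.3489 -0.0514]
 [ 0.0304 -0.5453]
 [-0.2627  0.7196]
 [-0.1856 -0.6492]
 [-1.1292 -0.5885]
 [ 0.0571  0.645 ]
 [ 0.207   0.6099]
 [ 0.2972  0.5505]
 [ 0.8721 -0.4557]
 [ 0.0028 -0.0702]
 [ 1.0248 -0.0997]
 [-0.3144  0.8232]
 [ 0.8877  0.6931]]
```

```bash
cat >> h.py <<'E'
def gp(x,y,z,a,t):
    c,sn=np.cos(a),np.sin(a); return np.array([t[0]+c*x-sn*y,t[1]+sn*x+c*y,z])
def delta(p,s): return rot(s).inv().apply(p-s["position"])*10
E
python3 - <<'E'
from h import *
s=manip.get_state(); a=np.radians(7.9); t=[.4402,.2064]
for x in (-.045,-.03,-.06):
  p=gp(x,.02,.1,a,t); print(p,delta(p,s))
  s2=dict(s);s2["position"]=p; q=(R.from_euler('z',9.0,degrees=True)*rot(s)).as_quat(); s2["tcp_rot"]=[q[3],*q[:3]]
  for y in (.06,.02,-.02,-.06):
    print(y,[proj("wrist",gp(X,y,.04,a,t),s2).round() for X in (-.024,.024)])
E
```

```text
[0.3929 0.22   0.1   ] [-0.3792  0.9985  0.1005]
0.06 [array([225., 193.]), array([221., 123.])]
0.02 [array([282., 193.]), array([282., 123.])]
-0.02 [array([338., 193.]), array([342., 123.])]
-0.06 [array([395., 193.]), array([402., 123.])]
[0.4077 0.2221 0.1   ] [-0.4029  0.9983  0.2486]
0.06 [array([226., 214.]), array([223., 146.])]
0.02 [array([282., 214.]), array([282., 146.])]
-0.02 [array([337., 214.]), array([341., 146.])]
-0.06 [array([393., 214.]), array([400., 146.])]
[0.378 0.218 0.1  ] [-0.3555  0.9987 -0.0476]
0.06 [array([224., 172.]), array([220.,  99.])]
0.02 [array([282., 172.]), array([282.,  99.])]
-0.02 [array([339., 172.]), array([343.,  99.])]
-0.06 [array([397., 172.]), array([404.,  99.])]
```

```bash
python3 -m pendant '[{"slide":[-0.2,0.4,0.05],"rot":[0,-0.05,0]},{"slide":[-0.38,0.8,0.1],"rot":[0,-0.1,0]},{"slide":[-0.38,1.0,0.1],"rot":[0,-0.1,0]},{"slide":[-0.38,1.0,0.1],"rot":[0,-0.1,0]},{"slide":[-0.38,1.0,0.1],"rot":[0,-0.1,0]}]'
python3 - <<'E'
from h import *
s,_=snap("wrist","w7",(160,60,440,270),2.8); print(s["clock"],s["position"],s["ft_force"],s["opening"]);print(rot(s).as_matrix())
a=cv2.imread("pics/raw_w7.png")
cv2.imwrite("pics/w7a.png",cv2.resize(a[105:215,190:320],None,fx=6,fy=5.4,interpolation=cv2.INTER_LANCZOS4))
cv2.imwrite("pics/w7b.png",cv2.resize(a[105:215,300:430],None,fx=6,fy=5.4,interpolation=cv2.INTER_LANCZOS4))
E
```

```text
clock: 6.22
position: [0.3936, 0.2209, 0.1014]
tcp_rot: [0.533, -0.533, 0.465, -0.465]
ft_force: [0.4, -0.1, -0.6]
opening: 0.0159
6.225 [0.3936 0.2209 0.1014] [ 0.3551 -0.0505 -0.6308] 0.0158717953976483
[[ 0.1357  0.0012  0.9908]
 [-0.9908  0.0002  0.1357]
 [-0.     -1.      0.0012]]
```

View pics/w7.png

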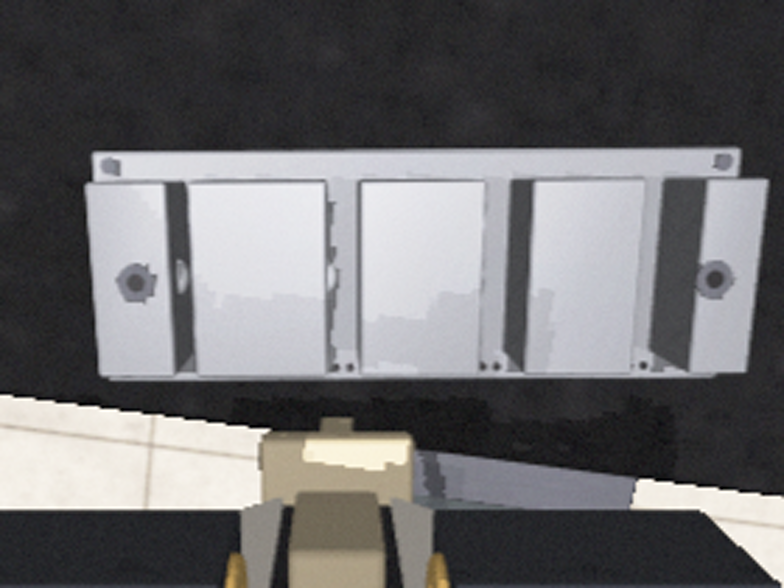

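View pics/w7a.png

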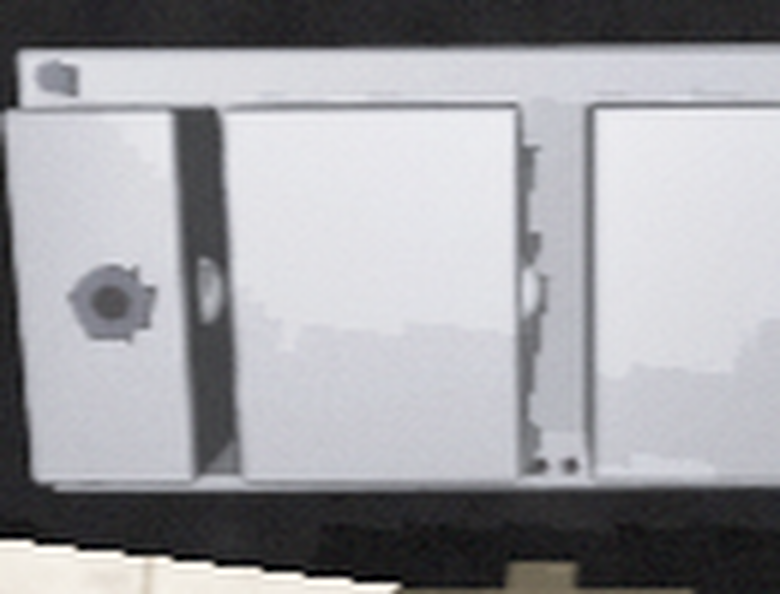

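View pics/w7b.png

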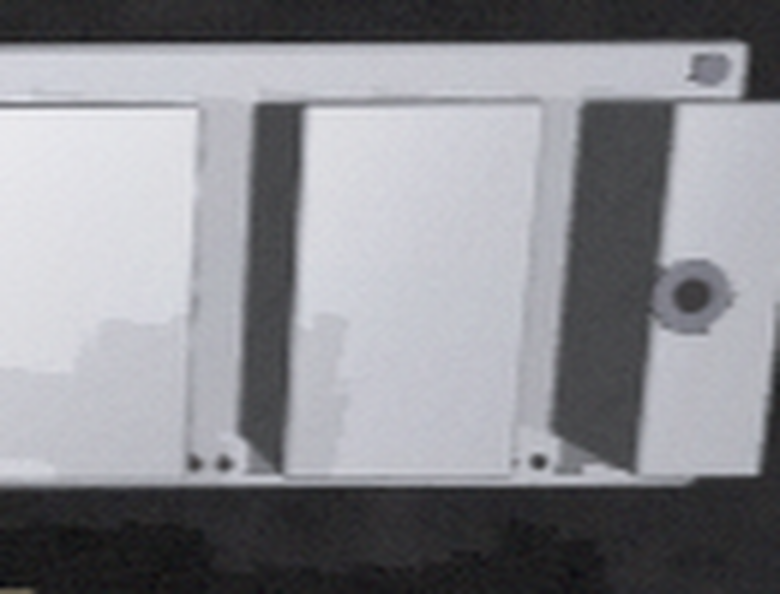

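Run:
```python
from h import *
s=manip.get_state()
A=lambda X,Y:(190+X/6,105+Y/5.4); B=lambda X,Y:(300+X/6,105+Y/5.4)
C=[(A(198.5,107),24,60),(A(217.5,480),-24,60),(A(555.5,104),24,20),(A(556.5,480),-24,20),(B(251.5,105),24,-20),(B(236,477),-24,-20),(B(608,102),24,-60),(B(577.5,475),-24,-60)]
pts=[ray("wrist",c[0],.04,s) for c in C]
a,t,r=fit2d(np.array([c[1:] for c in C])/1e3,pts)
print(np.degrees(a),t); c,sn=np.cos(a),np.sin(a); print((r@np.array([[c,-sn],[sn,c]]))*1e3)
y=np.array([delta(p,s) for p in pts]); print(y*100)
# moulding flange in tool frame
print(s["position"],rot(s).as_matrix()[:,0], "tool yaw",np.degrees(np.arctan2(rot(s).as_matrix()[0,0],-rot(s).as_matrix()[1,0])))
im=cv2.imread("pics/raw_w7.png")
cv2.imwrite("pics/w7m.png",cv2.resize(im[195:275,235:325],None,fx=8,fy=7,interpolation=cv2.INTER_LANCZOS4))
for p in ([.022,.005,.015],[-.022,.005,.015],[0,.005,.015]): print(proj("wrist",rot(s).apply(p)+s["position"],s))
```

```text
8.196851036608573 [0.4408 0.2068]
[[-0.1569 -0.0494]
 [ 0.3394  0.2123]
 [-0.0486 -0.0176]
 [ 0.0903  0.0583]
 [-0.4208  0.1479]
 [ 0.2451 -0.1296]
 [-0.3121  0.2986]
 [ 0.2636 -0.5205]]
[[-39.537   61.8536  67.9813]
 [-39.477   61.7605  20.477 ]
 [  0.4296  61.8445  68.3602]
 [  0.6777  61.7507  20.4999]
 [ 40.2657  61.8346  68.2579]
 [ 40.8637  61.7417  20.9268]
 [ 80.1133  61.8255  68.6364]
 [ 81.2535  61.7324  21.2188]]
[0.3937 0.2211 0.1017] [ 0.1359 -0.9907 -0.0002] tool yaw 7.808855570128251
[322.9181 226.8877]
[241.8254 226.8454]
[282.3708 226.8666]
```

View pics/w7m.png

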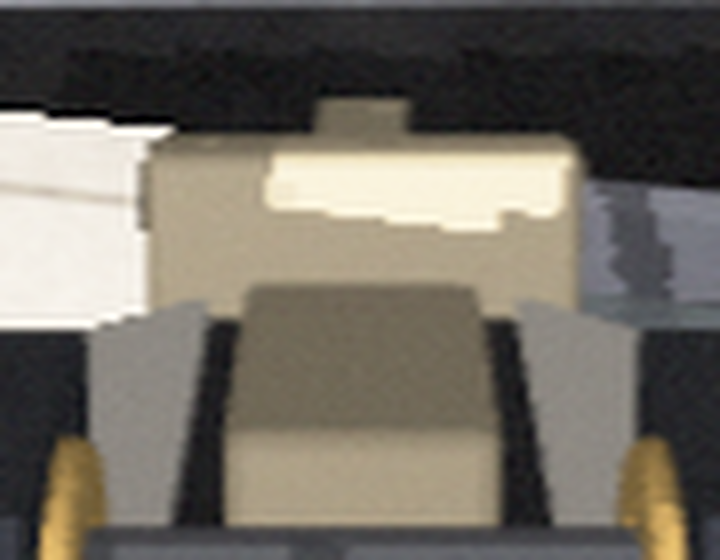

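The held moulding is centred at column ≈280.4 (flange 254–307.5), while the calibration predicts about 282 for tool x=0. That gives a wrist-camera bias of about +1 mm in tool x. The tab's far end shows about 7 mm thick, but I'll test from the narrowest slot up as ordered.

```bash
python3 -m pendant '[{"slide":[-0.19,0,0.22],"rot":[0,-0.003,0]},{"slide":[-0.384,0,0.443],"rot":[0,-0.003,0]},{"slide":[-0.384,0.1,0.443],"rot":[0,-0.003,0]},{"slide":[-0.384,0.19,0.443],"rot":[0,-0.003,0]},{"slide":[-0.384,0.19,0.443],"rot":[0,-0.003,0]}]'
python3 - <<'E'
from h import *
s,_=snap("wrist","w8",(160,60,440,270),2.8); print(s["clock"],s["position"],s["ft_force"],s["opening"]);print(rot(s).as_matrix())
print(gp(0,.06,.04,np.radians(8.197),[.4408,.2068]))
snap("side","s8",(190,140,310,230),6);snap("scene","c8",(180,150,300,240),6)
E
```

```text
clock: 6.9
position: [0.4304, 0.2648, 0.081]
tcp_rot: [-0.533, 0.535, -0.464, 0.463]
ft_force: [0.6, -0.2, 0.1]
opening: 0.016
6.9 [0.4304 0.2648 0.081 ] [ 0.6418 -0.1679  0.0812] 0.015966216882383127
[[ 0.1412 -0.0021  0.99  ]
 [-0.99   -0.001   0.1412]
 [ 0.0007 -1.     -0.0022]]
[0.4322 0.2662 0.04  ]
```

View pics/w8.png

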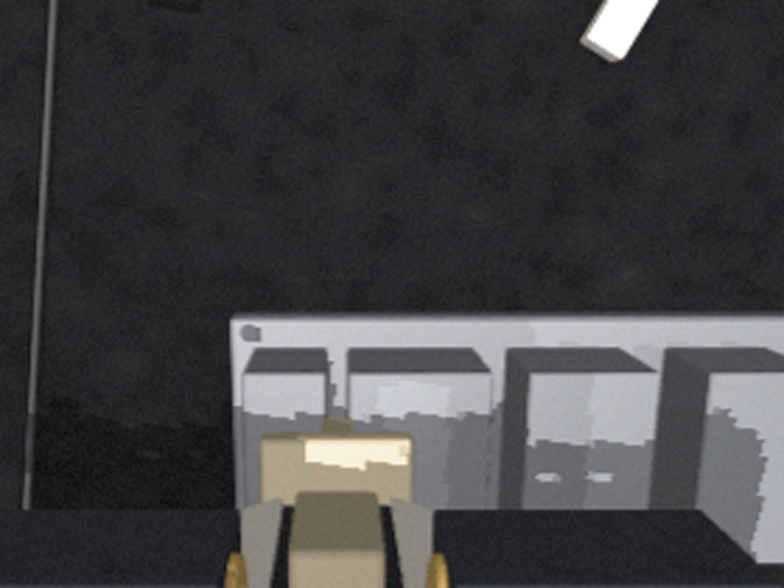

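View pics/c8.png

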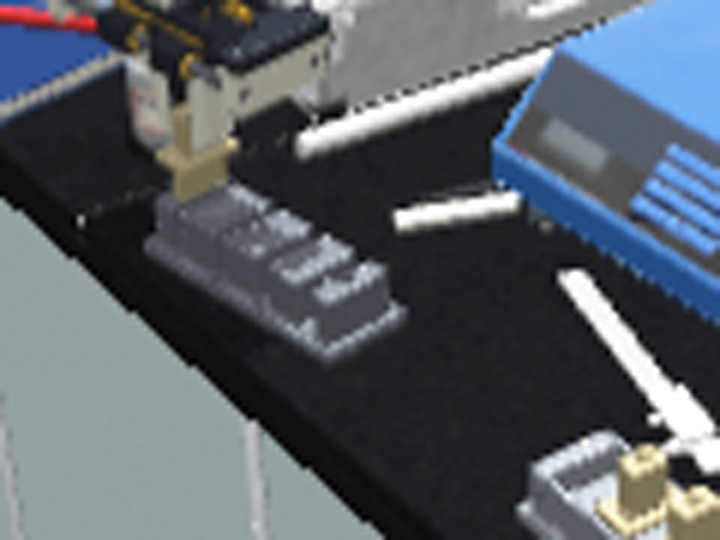

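View pics/s8.png

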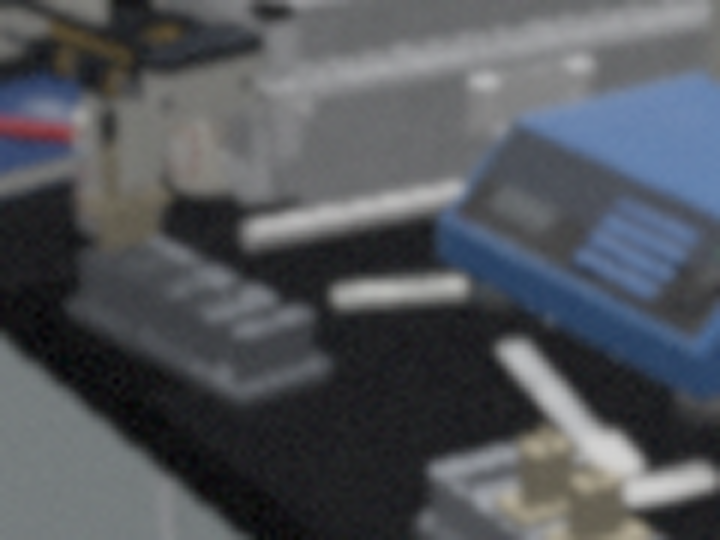

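The tab at columns 322–352 lines up with slot 1, whose centre is at about 337.5 in the crop. I'll probe gently in small steps.

```bash
python3 -m pendant '[{"slide":[0,0.02,0],"rot":[0,0,0]},{"slide":[0,0.04,0],"rot":[0,0,0]},{"slide":[0,0.04,0],"rot":[0,0,0]}]'; python3 -m pendant '[{"slide":[0,0.005,0],"rot":[0,0,0]},{"slide":[0,0.01,0],"rot":[0,0,0]}]';python3 -m pendant '[{"slide":[0,0.005,0],"rot":[0,0,0]},{"slide":[0,0.01,0],"rot":[0,0,0]}]'
```

```text
clock: 7.42
position: [0.4314, 0.2656, 0.0775]
tcp_rot: [-0.534, 0.534, -0.463, 0.463]
ft_force: [-0.8, 0.2, -1.1]
opening: 0.0156
clock: 7.68
position: [0.4315, 0.2657, 0.0767]
tcp_rot: [0.534, -0.534, 0.463, -0.463]
ft_force: [-0.3, 0.3, -1.2]
opening: 0.0155
clock: 7.92
position: [0.4315, 0.2656, 0.0757]
tcp_rot: [-0.534, 0.534, -0.463, 0.463]
ft_force: [0.1, -0.4, -0.1]
opening: 0.0161
```

```bash
python3 -m pendant '[{"slide":[0,0.005,0],"rot":[0,0,0]},{"slide":[0,0.01,0],"rot":[0,0,0]}]'
```

```text
clock: 8.18
position: [0.4316, 0.2657, 0.075]
tcp_rot: [0.534, -0.534, 0.463, -0.463]
ft_force: [-1.3, -1.3, 6.6]
opening: 0.0159
```

```bash
python3 -m pendant '[{"slide":[0,0.004,0],"rot":[0,0,0]},{"slide":[0,0.004,0],"rot":[0,0,0]},{"slide":[0,0.004,0],"rot":[0,0,0]}]'
```

```text
clock: 8.55
position: [0.4315, 0.2657, 0.075]
tcp_rot: [0.534, -0.534, 0.463, -0.463]
ft_force: [-1.9, -1.6, 6.7]
opening: 0.0158
```

Slot 1 stops the tab hard at z = 0.075 under about 7 N, so it is rejected. I'll lift and go on to slot 2.

```bash
python3 -m pendant '[{"slide":[0,-0.09,0],"rot":[0,0,0]},{"slide":[0,-0.09,0],"rot":[0,0,0]},{"slide":[0.2,-0.09,0],"rot":[0,0,0]},{"slide":[0.4,-0.09,0],"rot":[0,0,0]},{"slide":[0.4,-0.09,0],"rot":[0,0,0]},{"slide":[0.4,-0.09,0],"rot":[0,0,0]}]'
python3 - <<'E'
from h import *
s,_=snap("wrist","w9",(160,60,440,270),2.8); print(s["clock"],s["position"],s["ft_force"],s["opening"]);print(rot(s).as_matrix())
print(gp(0,.02,.04,np.radians(8.197),[.4408,.2068]))
E
```

```text
clock: 9.3
position: [0.4372, 0.2264, 0.0833]
tcp_rot: [0.534, -0.534, 0.463, -0.463]
ft_force: [0.2, -0.4, 0.1]
opening: 0.0162
9.3 [0.4372 0.2264 0.0833] [ 0.203  -0.4214  0.0617] 0.016205099891954976
[[ 0.1414  0.0001  0.9899]
 [-0.9899  0.0002  0.1414]
 [-0.0002 -1.      0.0001]]
[0.4379 0.2266 0.04  ]
```

View pics/w9.png

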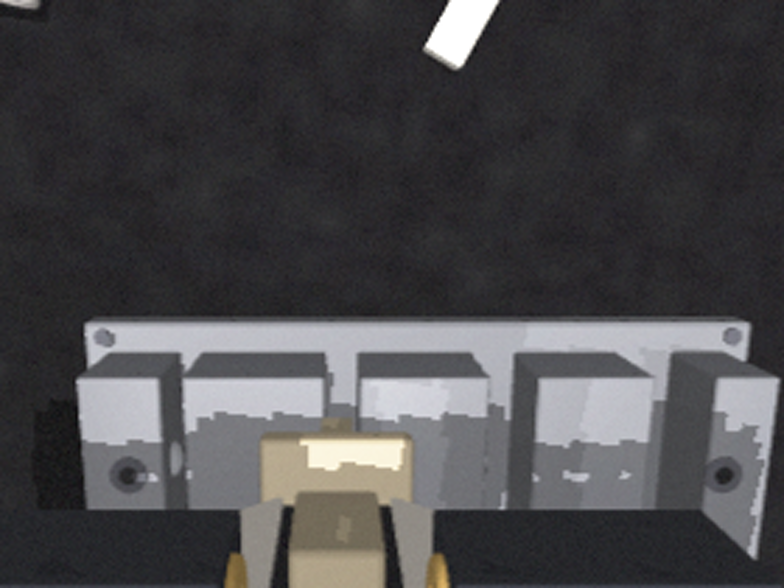

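Run:
```python
from h import *
for n in ("w8","w9"):
    im=cv2.imread(f"pics/raw_{n}.png")
    cv2.imwrite(f"pics/{n}m.png",cv2.resize(im[180:245,235:325],None,fx=8,fy=8,interpolation=cv2.INTER_LANCZOS4))
```

```text
(no output)
```

View pics/w8m.png

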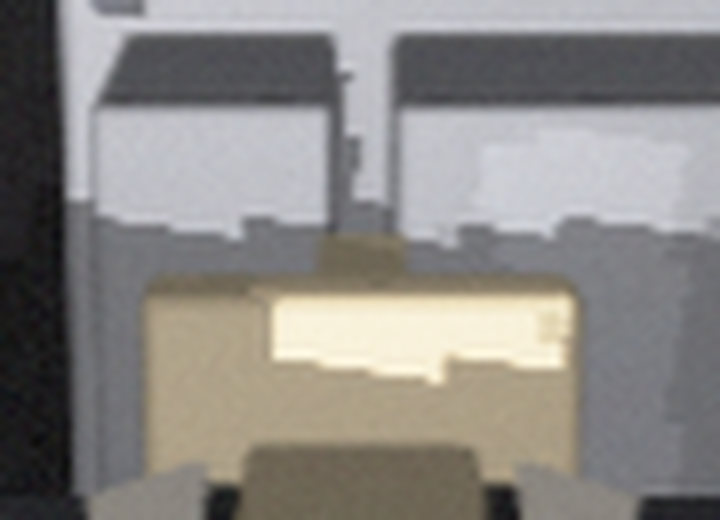

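View pics/w9m.png

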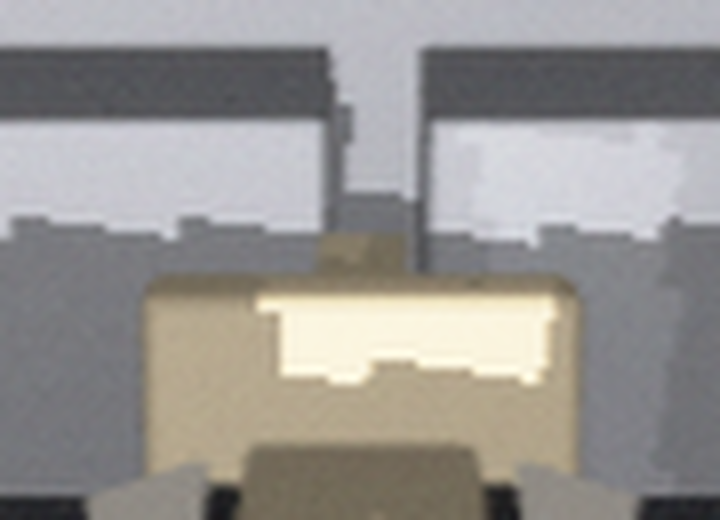

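Slot 2's centre shows at column ≈282.2 and the tab at ≈280.2, so I need about 1.2 mm more in +tool x. Slot 1 had the same offset, but it is narrower than any possible tab, so its rejection stands. I'll correct this and look again.

```bash
python3 -m pendant '[{"slide":[0.012,0.02,0],"rot":[0,0,0]},{"slide":[0.012,0.04,0],"rot":[0,0,0]},{"slide":[0.012,0.04,0],"rot":[0,0,0]},{"slide":[0.012,0.04,0],"rot":[0,0,0]}]'
python3 - <<'E'
from h import *
s,im=snap("wrist","w10",(235,180,325,245),8); print(s["clock"],s["position"],s["ft_force"],s["opening"]);print(rot(s).as_matrix())
E
```

```text
clock: 9.85
position: [0.4373, 0.2249, 0.0793]
tcp_rot: [-0.534, 0.534, -0.463, 0.463]
ft_force: [-0.2, 0.5, 0.2]
opening: 0.0161
9.85 [0.4373 0.2249 0.0793] [-0.1592  0.463   0.1858] 0.01608153070539451
[[ 0.1418 -0.      0.9899]
 [-0.9899 -0.0001  0.1418]
 [ 0.0001 -1.     -0.    ]]
```

View pics/w10.png

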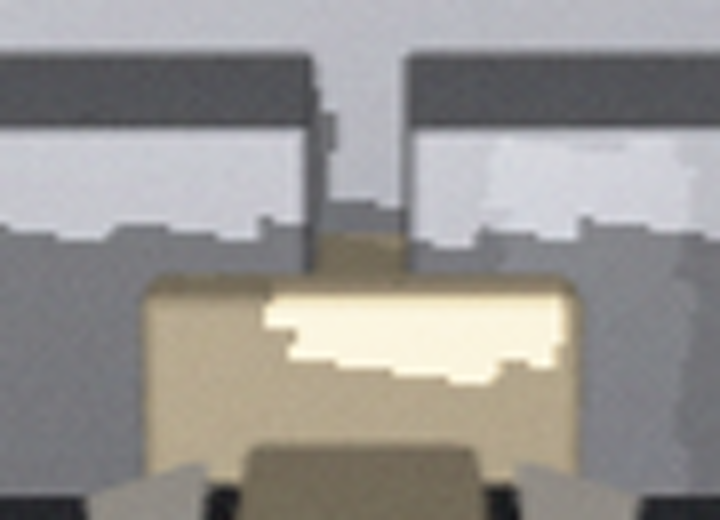

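The tab (317–405) now sits centred in the slot mouth (305–412), within about 0.2 mm. I'll probe slot 2.

```bash
python3 -m pendant '[{"slide":[0,0.01,0],"rot":[0,0,0]},{"slide":[0,0.02,0],"rot":[0,0,0]},{"slide":[0,0.03,0],"rot":[0,0,0]}]'; python3 -m pendant '[{"slide":[0,0.005,0],"rot":[0,0,0]},{"slide":[0,0.01,0],"rot":[0,0,0]}]';python3 -m pendant '[{"slide":[0,0.005,0],"rot":[0,0,0]},{"slide":[0,0.01,0],"rot":[0,0,0]}]'
```

```text
clock: 10.28
position: [0.4373, 0.2248, 0.0762]
tcp_rot: [-0.534, 0.534, -0.463, 0.463]
ft_force: [-0.1, 0.6, -0.5]
opening: 0.016
clock: 10.52
position: [0.4373, 0.2249, 0.0752]
tcp_rot: [-0.534, 0.534, -0.463, 0.463]
ft_force: [-0.3, 0.7, -0.5]
opening: 0.0157
clock: 10.78
position: [0.4373, 0.2249, 0.0743]
tcp_rot: [-0.534, 0.534, -0.463, 0.463]
ft_force: [-0.5, 0.8, -0.7]
opening: 0.0156
```

```bash
python3 -m pendant '[{"slide":[0,0.005,0],"rot":[0,0,0]},{"slide":[0,0.01,0],"rot":[0,0,0]}]'
```

```text
clock: 11.02
position: [0.4373, 0.2249, 0.0733]
tcp_rot: [-0.534, 0.534, -0.463, 0.463]
ft_force: [-0.2, -0.2, -0.6]
opening: 0.0154
```

```bash
python3 -m pendant '[{"slide":[0,0.01,0],"rot":[0,0,0]},{"slide":[0,0.02,0],"rot":[0,0,0]}]'; python3 -m pendant '[{"slide":[0,0.01,0],"rot":[0,0,0]},{"slide":[0,0.02,0],"rot":[0,0,0]}]'
```

```text
clock: 11.28
position: [0.4373, 0.2249, 0.0712]
tcp_rot: [-0.534, 0.534, -0.463, 0.463]
ft_force: [-0.4, 0.2, -0.6]
opening: 0.0159
clock: 11.52
position: [0.4373, 0.2248, 0.0692]
tcp_rot: [-0.534, 0.534, -0.463, 0.463]
ft_force: [-0.2, 0.5, -0.6]
opening: 0.0159
```

The tab went 6 mm into slot 2 with no resistance, so slot 2 accepts it. I'll go on through the plunger in small steps.

```bash
python3 -m pendant '[{"slide":[0,0.01,0],"rot":[0,0,0]},{"slide":[0,0.02,0],"rot":[0,0,0]}]'; python3 -m pendant '[{"slide":[0,0.005,0],"rot":[0,0,0]},{"slide":[0,0.01,0],"rot":[0,0,0]}]';  python3 -m pendant '[{"slide":[0,0.005,0],"rot":[0,0,0]},{"slide":[0,0.01,0],"rot":[0,0,0]}]'
```

```text
clock: 11.78
position: [0.4373, 0.2249, 0.0672]
tcp_rot: [-0.534, 0.534, -0.463, 0.463]
ft_force: [0.2, 0.5, -1.0]
opening: 0.0161
clock: 12.02
position: [0.4373, 0.2249, 0.0663]
tcp_rot: [-0.534, 0.534, -0.463, 0.463]
ft_force: [0.4, 0.2, -0.4]
opening: 0.0157
clock: 12.28
position: [0.4373, 0.2249, 0.0653]
tcp_rot: [0.534, -0.534, 0.463, -0.463]
ft_force: [-0.3, -0.1, 0.5]
opening: 0.0154
```

```bash
python3 -m pendant '[{"slide":[0,0.005,0],"rot":[0,0,0]},{"slide":[0,0.01,0],"rot":[0,0,0]}]'; python3 -m pendant '[{"slide":[0,0.005,0],"rot":[0,0,0]},{"slide":[0,0.01,0],"rot":[0,0,0]}]';  python3 -m pendant '[{"slide":[0,0.005,0],"rot":[0,0,0]},{"slide":[0,0.01,0],"rot":[0,0,0]}]'
```

```text
clock: 12.52
position: [0.4375, 0.2247, 0.0644]
tcp_rot: [0.534, -0.534, 0.463, -0.463]
ft_force: [0.6, -1.1, 2.5]
opening: 0.0157
clock: 12.78
position: [0.4376, 0.2247, 0.0636]
tcp_rot: [0.534, -0.534, 0.463, -0.463]
ft_force: [0.5, -3.3, 5.9]
opening: 0.0154
clock: 13.02
position: [0.4376, 0.2247, 0.0623]
tcp_rot: [0.534, -0.534, 0.463, -0.463]
ft_force: [1.6, -4.8, 3.6]
opening: 0.0157
```

The plunger's drag peaked at about 6 N and is now easing. Going on.

```bash
python3 -m pendant '[{"slide":[0,0.01,0],"rot":[0,0,0]},{"slide":[0,0.02,0],"rot":[0,0,0]}]'; python3 -m pendant '[{"slide":[0,0.01,0],"rot":[0,0,0]},{"slide":[0,0.02,0],"rot":[0,0,0]}]'; python3 -m pendant '[{"slide":[0,0.01,0],"rot":[0,0,0]},{"slide":[0,0.02,0],"rot":[0,0,0]}]';  python3 -m pendant '[{"slide":[0,0.01,0],"rot":[0,0,0]},{"slide":[0,0.02,0],"rot":[0,0,0]}]'
```

```text
clock: 13.28
position: [0.4372, 0.2247, 0.06]
tcp_rot: [-0.534, 0.534, -0.463, 0.463]
ft_force: [1.9, -4.1, 0.5]
opening: 0.0156
clock: 13.52
position: [0.437, 0.2247, 0.058]
tcp_rot: [-0.534, 0.535, -0.463, 0.463]
ft_force: [0.6, -5.0, 1.9]
opening: 0.0157
clock: 13.78
position: [0.4371, 0.2247, 0.056]
tcp_rot: [-0.534, 0.535, -0.463, 0.463]
ft_force: [0.1, -4.4, -0.8]
opening: 0.0158
clock: 14.02
position: [0.4371, 0.2247, 0.054]
tcp_rot: [-0.534, 0.535, -0.463, 0.463]
ft_force: [0.4, -6.0, 2.6]
opening: 0.0157
```

```bash
python3 -m pendant '[{"slide":[0,0.01,0],"rot":[0,0,0]},{"slide":[0,0.015,0],"rot":[0,0,0]}]'; python3 -m pendant '[{"slide":[0,0.005,0],"rot":[0,0,0]},{"slide":[0,0.01,0],"rot":[0,0,0]}]'
```

```text
clock: 14.28
position: [0.4371, 0.2247, 0.0525]
tcp_rot: [-0.534, 0.535, -0.463, 0.463]
ft_force: [0.0, -4.8, 2.1]
opening: 0.0158
clock: 14.52
position: [0.4371, 0.2246, 0.0516]
tcp_rot: [-0.534, 0.535, -0.463, 0.463]
ft_force: [0.8, -5.3, 2.0]
opening: 0.0156
```

```bash
python3 -m pendant '[{"slide":[0,0.005,0],"rot":[0,0,0]},{"slide":[0,0.008,0],"rot":[0,0,0]}]'
```

```text
clock: 14.78
position: [0.4371, 0.2246, 0.0511]
tcp_rot: [-0.534, 0.534, -0.463, 0.463]
ft_force: [-0.3, -6.1, 7.3]
opening: 0.0159
```

```bash
python3 -m pendant '[{"slide":[0,0.004,0],"rot":[0,0,0]},{"slide":[0,0.006,0],"rot":[0,0,0]},{"slide":[0,0.006,0],"rot":[0,0,0]}]'
python3 - <<'E'
from h import *
s,im=snap("wrist","w11",(160,60,440,270),2.8); print(s["clock"],s["position"],s["ft_force"],s["opening"])
snap("side","s11",(190,140,310,230),6);snap("scene","c11",(180,150,300,240),6)
E
```

```text
clock: 15.15
position: [0.4371, 0.2247, 0.0511]
tcp_rot: [-0.534, 0.534, -0.463, 0.463]
ft_force: [-1.2, -6.8, 9.9]
opening: 0.016
15.15 [0.4371 0.2247 0.0511] [-1.2109 -6.7565  9.8864] 0.015975856425615168
```

View pics/c11.png

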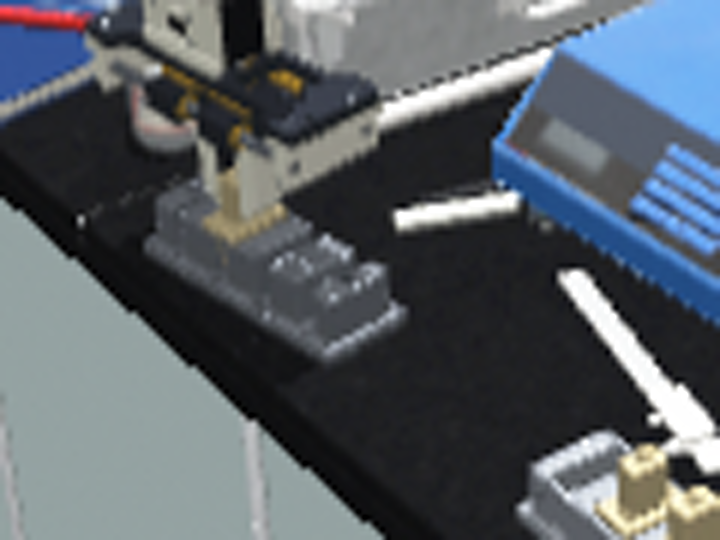

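View pics/s11.png

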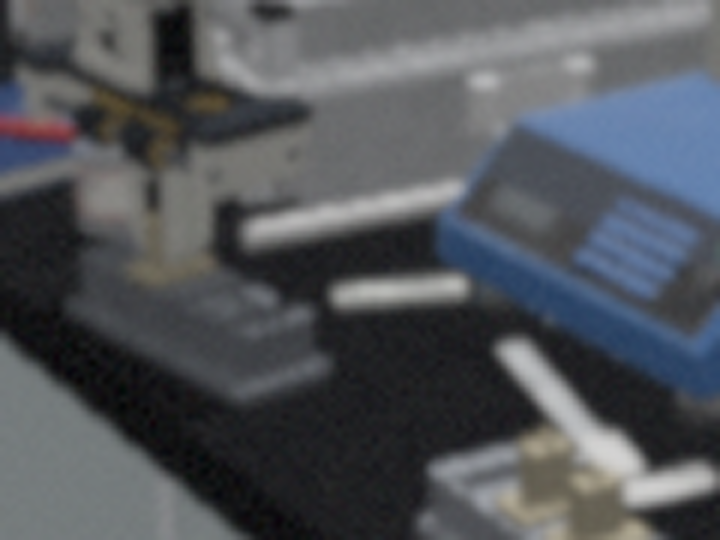

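Firm stop at z = 0.0511, the same height as when the flange sat on the rack, under 9.9 N. The flange lies flat on the gauge at slot 2. Releasing and withdrawing straight up.

```bash
python3 -m pendant '[{"slide":[0,-0.008,0],"rot":[0,0,0]},{"slide":[0,-0.008,0],"rot":[0,0,0]},{"slide":[0,-0.008,0],"rot":[0,0,0]},{"slide":[0,-0.008,0],"rot":[0,0,0]},{"slide":[0,-0.008,0],"rot":[0,0,0]}]' 0.2; python3 -m pendant '[{"slide":[0,-0.1,0],"rot":[0,0,0]},{"slide":[0,-0.3,0],"rot":[0,0,0]},{"slide":[0,-0.6,0],"rot":[0,0,0]},{"slide":[0,-1,0],"rot":[0,0,0]},{"slide":[0,-1,0],"rot":[0,0,0]}]';python3 -m pendant '[{"slide":[0,-0.2,-0.3],"rot":[0,0,0]},{"slide":[0,-0.4,-0.6],"rot":[0,0,0]},{"slide":[0,-0.4,-0.6],"rot":[0,0,0]},{"slide":[0,-0.4,-0.6],"rot":[0,0,0]}]'
python3 - <<'E'
from h import *
s,im=snap("wrist","w12"); print(s["clock"],s["position"],s["ft_force"],s["opening"])
im=cv2.imread("pics/raw_w12.png"); cv2.imwrite("pics/w12c.png",cv2.resize(im[60:200,190:380],None,fx=4.2,fy=4.2,interpolation=cv2.INTER_LANCZOS4))
snap("side","s12",(190,140,310,230),6);snap("scene","c12",(180,150,300,240),6)
E
```

```text
clock: 15.92
position: [0.4373, 0.2249, 0.0511]
tcp_rot: [-0.534, 0.534, -0.463, 0.463]
ft_force: [-0.5, 0.3, -0.2]
opening: 0.0364
clock: 16.55
position: [0.4392, 0.2256, 0.1547]
tcp_rot: [0.536, -0.532, 0.462, -0.465]
ft_force: [-0.1, 0.0, 0.5]
opening: 0.037
clock: 17.05
position: [0.3782, 0.2164, 0.1908]
tcp_rot: [0.534, -0.534, 0.463, -0.463]
ft_force: [-0.7, 0.9, 0.2]
opening: 0.0367
17.05 [0.3782 0.2164 0.1908] [-0.6825  0.9008  0.2283] 0.03674430499461877
```

View pics/w12.png

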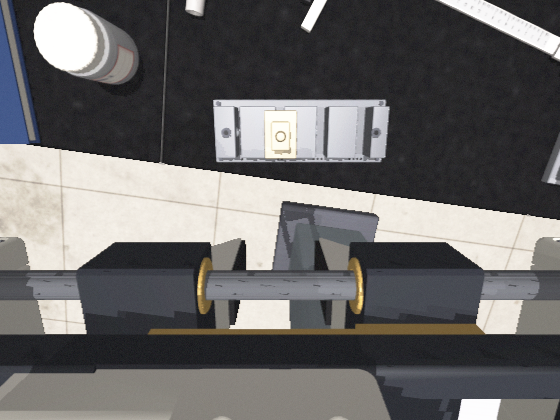

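View pics/w12c.png

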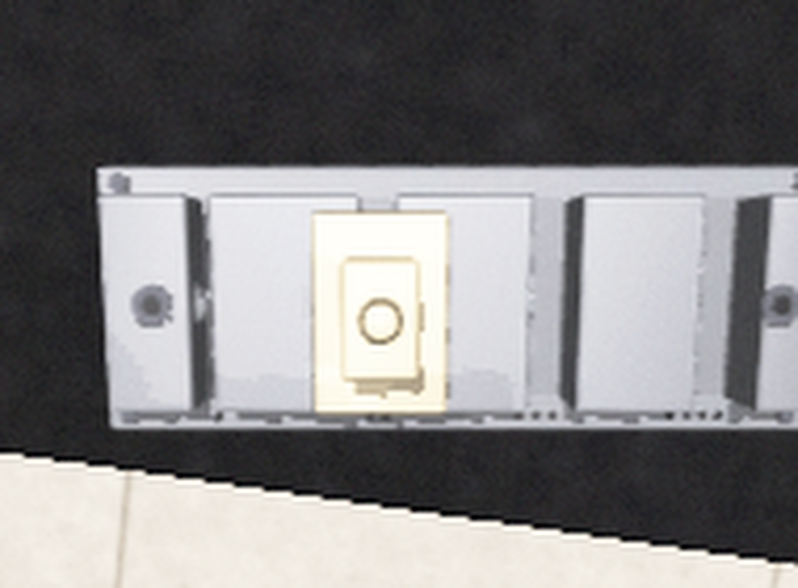

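View pics/c12.png

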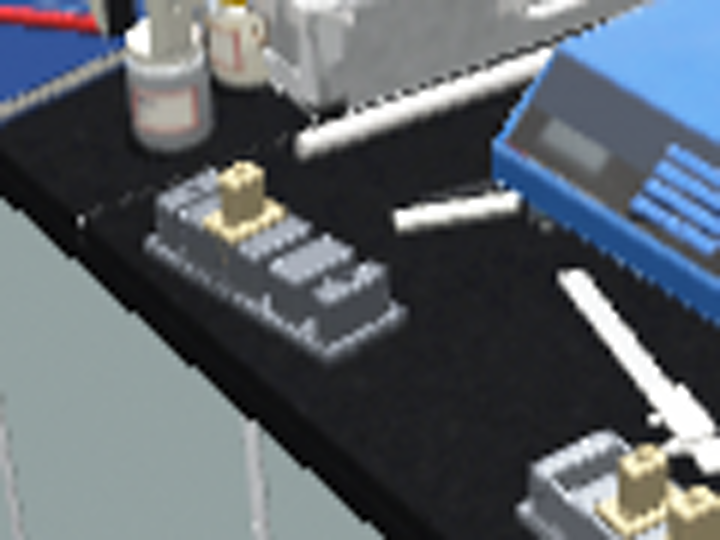

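View pics/s12.png

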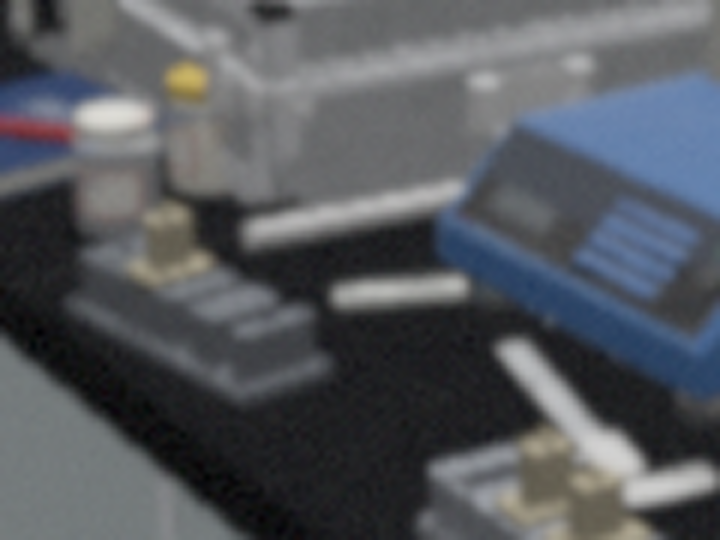

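The moulding stands upright in slot 2, at wrist (280,135) and scene crop (242,205), with its flange flat on the top face. The other two mouldings are in the rack and the jar is where it was. Handing in.

```bash
python3 -c "
from station import manip
print(manip.sign_off())"
```

```text
the job is handed in; nothing more can be done
None
```

I took the left-hand moulding out of the rack by its stub and graded it on the gauge. It is pressed fully home in slot 2 (8 mm), and I handed the job in at about 17 s.

- **Slot 1 (5 mm):** it stopped the tab hard at the top face under about 7 N. The settled pose was about 1 mm off centre there. That doesn't affect the result, because the thinnest possible tab (6 mm) is wider than this slot.
- **Slot 2 (8 mm):** I re-centred from the wrist picture to within about 0.2 mm. The tab then dropped freely for about 8 mm, and the plunger drag peaked at about 6 N.
- **Seating:** it came to a firm stop at the same tool height as when the flange sat on the rack. The last push read 9.9 N; forces were read only at the end of each move, and none came near 50 N.
- **Checks after letting go:** the wrist, scene and side pictures show the moulding standing with its flange flat on the gauge. The other two mouldings are in the rack, the items in view look unmoved, and the gripper is well clear.
- **Disagreements:** the wrist camera read about 1 mm off across the jaws against its calibration, which I corrected for. The side camera put the stub about 8 mm from the wrist camera's estimate in y, and I went by the wrist view. I didn't read the plunger joint directly, so "past the plunger" rests on the force trace and the seating height.

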